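# Shut the puzzle cover, fit the lock knob on its D-shaft and hold it pressed

## Task

Slide the clear cover of the puzzle board fully shut against the lock end. Then take the loose black knob, turn it so that the flat in its bore matches the flat of the D-shaft on the lock, push it fully home onto the shaft, and press knob and shaft right down against the spring so the lock bolt is held. Finish while still holding the knob pressed down (do not let go), with the cover still shut and the other things on the table left where they are.

Things in the scene. Friction and masses are not known exactly. Their poses are not given: they have to be found in the camera images.
- board: Birch board 260 x 400 x 12 mm (x, y, z), fixed to the table, yaw within 0.2 rad. Origin: centre of its underside. Aluminium rails run along its y, top 26 mm over the table (outer lips 34 mm). The -y end is the lock end: black lock block 70 x 50 mm, top 28 mm over the table, centred at (0, -158) mm in this frame.
- cover (a joint): Slide of the clear acrylic cover along the board's y, in m: 0 = fully shut against the lock end (hard stop), grows as it opens towards the board's +y, at most 0.13. Starts 0.06 to 0.12 open, stays where it is left (1.2 N friction). Panel 224 x 170 x 4 mm, top 30 mm over the table.
- cover_pull (a point): Centre of the top of the red round pull on the cover, 61 mm over the table. The pull is an upright cylinder of 18 mm diameter that stands 31 mm over the panel, with a 28 mm flange 3 mm high at its foot. With the cover shut it stands 63 mm from the shaft's axis, towards the board's +y. Axes as the board's.
- knob: Loose black knob, about 70 g, upright on the table. Origin: centre of underside, z up. Skirt 48 mm diameter, 22 mm high; above it a flat grip bar 44 mm long (x), 14 mm thick (y), 22 to 46 mm high. D-bore open below: 16 mm deep, 20.6 mm diameter, its flat 5.8 mm from the axis on the +x side, marked by a white stripe on the bar's top from the middle to the +x end and down that end.
- knob_socket (a point): Centre of the bore's closed end inside the knob: on the knob's axis, 16 mm above its underside. Axes as the knob's. It meets shaft_top when the knob is fully home.
- shaft_top (a point): Centre of the top of the upright steel D-shaft, 58 mm over the table unpressed. Diameter 18 mm, flat 4.5 mm from the axis on the point's +x side; top 3 mm tapered. Stands 26 mm out of a grey 48 mm dial with a red mark on the flat's side. Dial and shaft turn together, stiffly (0.15 N m). Flat within 0.65 rad of the board's x, and within 1.5 rad of the knob's stripe at the start.
- plunger (a joint): How far the shaft is pressed down, in m: 0 = up, 0.008 = fully down (hard stop). A spring pushes it up with 4 N at the top and 10.4 N at the bottom, and lifts it again when let go. With the knob home and the shaft fully down the knob's underside is 2 mm over the dial.
- loupe: Brass loupe, 50 mm diameter, 42 mm high, bystander. Origin: centre of its underside.
- tumbler: Glass tumbler with five pencils fast in it, 76 mm diameter, 155 mm high in all, bystander. Origin: centre of its underside.
- tin: Green tin, 83 mm diameter, 72 mm high, bystander. Origin: centre of its underside.
- card_box: Red box of cards, 65 x 90 x 22 mm, bystander. Origin: centre of its underside.
Mind the look-alikes: they are no part of the job. Of the things like the knob, leave any that is blue or green; of the rest the larger one is meant.

How it is judged:
By the outcome, as a careful person would: the job done as asked, in the order asked, and still so for the second after the job is handed in, while the arm keeps its last pose, push and grip.
It also fails if it takes over 59 s, if anything falls off the work surface, if the arm or the gripper's body presses on something with over 40 N, if the wrist force passes 120 N, or if a joint passes its speed limit or range.

## Robot

A 6-joint arm with a two-finger parallel gripper is mounted at the origin on the work surface. World frame = base frame: x ahead of the robot, y to its left, z up, the work surface at z = 0. Lengths are in m, angles in rad, forces in N, time in s.
With the tool pointing down it reaches from about 0.275 to 0.75 m from the base axis. Payload 10.2 kg.
Tool frame: the origin (TCP) lies at the very end of the fingers, on their centre line; the grasp point (between the pads) lies 19 mm behind it; z points along the fingers, y is the direction in which the jaws open and shut (so a half turn about z gives the same grasp; the last joint's range is limited). The gripper opens to 88 mm and grips with 3 to 60 N. Pads are 18 mm wide; open, the fingers measure 123 mm over their backs; the gripper's body (75 mm by 187 mm) begins 45 mm behind the grasp point.
Start: joints at [-1.565, 0.313, 1.498, -0, 1.331, -0.223], TCP at [0.119, -0.511, 0.239] pointing down, gripper open.
Joint ranges: [-2.94, 2.94], [-0.97, 2.17], [0.19, 2.56], [-1.23, 4.37], [0.02, 3.11], [-2.88, 2.88]. Speed limits (rad/s): [2.39, 2.39, 3.01, 3.14, 3.14, 3.14].

## Interface

Orientations are given as [roll, pitch, yaw] about the fixed x, y, z axes, in that order (R = Rz(yaw) Ry(pitch) Rx(roll)).
In Python, from cell import robot gives the robot as it stands.
- The arm moves only by the shell command python3 -m inch 'ROWS'. ROWS is JSON, a list of rows, each a list of 7 numbers: the shift along the tool's x, y, z each as a share of 0.04 m, from -1 to 1, then the turn, a rotation vector about the tool's x, y, z each as a share of 5 degrees, from -1 to 1, then the opening in per cent of the stroke, from 0 (shut) to 100 (fully open). In form: [[x, y, z, rx, ry, rz, hand], ...]. A call has 1 to 12 rows; each row shifts and turns the pose as measured when the row begins, along the tool's axes as they then stand; what a row does not reach is not made up. A row lasts 1/12 s, in which the tool goes at most 41.7 mm and 7.16 degrees, less where a joint would pass 70% of its speed; a pose out of reach is approached as far as the arm can. A call with a number of a shift or a turn outside -1 to 1 is refused whole. A call with a gripper value outside its range is refused whole. The fingers move at their own pace and stop on an object; the grip force is fixed at half the most. Time passes only in rows, so rows that do not move let the fingers close. It gives the time, the measured TCP pose, the force and the opening at its end, in the units of the state.
- robot.read_state(): the state, without advancing time (a new reading comes with each control period).
- robot.get_image(name): name is "scene" or "side" or "wrist"; returns a dict with "pixels" (480x640x3 uint8, blue, green, red), "range_z" (480x640 float32, m along the optical axis (not along the pixel's ray), 0 where there is no reading), "mtx" (3x3 intrinsics, pixels), "distortion" ([k1, k2, p1, p2, k3] as OpenCV has them; the pictures are not rectified), "rvec" (rotation vector, rad) and "tvec" (3), from world to camera coordinates, as OpenCV has them. Camera axes: x right, y down, z forward; pixel columns grow to the right and rows downward; lengths in m; the calibration is good to about 2 mm. A picture is of the moment at which its call begins.
- robot.finish_job(): hands the job in, once; it reports no verdict.
Trained networks look in the newest picture that a camera, given by its name, has taken for a name from the list of things; names that differ only in an ending like _2 or _b are one class to them, and where a whole thing is asked for, a point or a joint stands for the part that bears it (a point fixed in the world has none). Each returns a list of dicts, best first, with "conf" (0 to 1); they miss things now and then, are a little off and sometimes report something else, mostly with a low value. They report only what shows in the picture. A call takes as long as a camera call. They do not tell look-alikes from the thing itself.
- robot.search_frame(camera, label): "centre" ([column, row] as shares, 0 to 1, of the picture: columns of its width, rows of its height, amid what is visible of it).
- robot.silhouettes(camera, label): "region" (480x640 bool, what is visible of it) and "centre" ([column, row] as shares, 0 to 1, of the picture: columns of its width, rows of its height, amid what is visible of it).
The state is a dict: "time": time; "joints": joint angles; "dq": joint speeds; "joint_efforts": joint torques, N m; "tool_pos": TCP position; "eef_rot": TCP orientation; "ft_force": force on the tool from outside, world axes, zero at the start; "torque": the same for the moment, N m; "finger_gap": opening from 0.0 (shut) to 1.0 (fully open).
Only numpy, scipy, OpenCV 4.12 (cv2) and the standard library are available. Lean on these libraries where they do the work, as an engineer would, in place of code of your own. Each camera call takes 0.05 s, during which the arm holds its last target. There are 200 camera calls.

## Working session

There is one attempt and no reset: what is moved stays moved. The work goes in short steps, Python scripts to look and compute and a shell command to move; the robot and the scene stay as the last step left them, time stands still between calls to the robot, and variables do not carry over. Pictures are saved under pics/ and viewed, about 8 in all and at most 12, crops included, and the job is handed in when it is done.

```bash
mkdir -p pics; cat > h.py <<'E'
import numpy as np, cv2
from cell import robot
def cam(n):
    im=robot.get_image(n); im['R']=cv2.Rodrigues(np.array(im['rvec'],float))[0]; im['t']=np.array(im['tvec'],float).ravel(); return im
def ray(im,uv):
    p=cv2.undistortPoints(np.array(uv,float).reshape(-1,1,2),np.array(im['mtx']),np.array(im['distortion'],float)).reshape(-1,2)
    d=np.c_[p,np.ones(len(p))]@im['R']; return -im['R'].T@im['t'],d
def atz(im,uv,z):
    o,d=ray(im,uv); return o+d*((z-o[2])/d[:,2])[:,None]
def depth(im,uv):
    o,d=ray(im,uv); u=np.round(np.array(uv).reshape(-1,2)).astype(int); return o+d*im['range_z'][u[:,1],u[:,0]][:,None]
def px(im,P):
    return cv2.projectPoints(np.array(P,float).reshape(-1,1,3),np.array(im['rvec'],float),np.array(im['tvec'],float),np.array(im['mtx']),np.array(im['distortion'],float))[0].reshape(-1,2)
E
python3 - <<'E'
from h import *
for n in ['scene','side']:
    im=cam(n); cv2.imwrite(f'pics/{n}0.png',im['pixels'])
    print(n,'campos',(-im['R'].T@im['t']).round(3))
    for l in ['board','knob','cover_pull','shaft_top','loupe','tumbler','tin','card_box']:
        for r in robot.silhouettes(n,l)[:4]:
            c=np.array(r['centre'])*[640,480]
            v,u=np.nonzero(r['region']&(im['range_z']>0)); P=depth(im,np.c_[u,v]) if len(u) else np.zeros((1,3))
            print(l,round(r['conf'],2),c.round(),len(u),np.median(P,0).round(3),'zmax',np.percentile(P[:,2],98).round(3))
s=robot.read_state();print(s)
E
```

```text
scene campos [ 1.335 -0.689  0.851]
board 0.95 [352. 244.] 10680 [0.587 0.043 0.023] zmax 0.037
knob 0.91 [225. 296.] 371 [ 0.532 -0.296  0.024] zmax 0.049
knob 0.87 [260. 277.] 415 [ 0.533 -0.204  0.025] zmax 0.05
knob 0.51 [200. 323.] 301 [ 0.563 -0.381  0.02 ] zmax 0.039
knob 0.47 [240. 319.] 251 [ 0.606 -0.308  0.018] zmax 0.035
cover_pull 0.63 [371. 231.] 3381 [0.579 0.114 0.032] zmax 0.04
shaft_top 0.48 [313. 257.] 76 [ 0.563 -0.079  0.051] zmax 0.062
loupe 0.67 [149. 354.] 612 [ 0.584 -0.511  0.041] zmax 0.047
tumbler 0.82 [436. 165.] 1076 [0.504 0.449 0.065] zmax 0.142
tin 0.77 [470. 189.] 904 [0.634 0.447 0.056] zmax 0.075
tin 0.72 [374. 231.] 3402 [0.58  0.115 0.032] zmax 0.04
card_box 0.56 [113. 319.] 1143 [ 0.43  -0.525  0.022] zmax 0.026
side campos [0.174 0.986 1.246]
board 0.66 [300. 290.] 11916 [0.557 0.12  0.024] zmax 0.037
knob 0.49 [356. 193.] 237 [ 0.517 -0.277  0.025] zmax 0.05
knob 0.49 [353. 212.] 210 [ 0.516 -0.184  0.024] zmax 0.048
knob 0.41 [298. 290.] 11661 [0.557 0.119 0.024] zmax 0.037
cover_pull 0.56 [297. 289.] 4611 [0.562 0.126 0.03 ] zmax 0.037
loupe
[... 253 characters left out ...]
 153.] 494 [ 0.415 -0.51   0.02 ] zmax 0.028
{'time': 0.9, 'joints': array([-1.56541859e+00,  3.12901880e-01,  1.49766799e+00, -3.22230150e-05,
        1.33099895e+00, -2.23385994e-01]), 'dq': array([ 0.00014983,  0.00056265, -0.00029091,  0.0005346 , -0.00132814,
       -0.00104551]), 'joint_efforts': array([-1.66346825e-03, -4.02109838e+01, -2.52423799e+01,  6.93266233e-02,
        3.17923876e-02, -5.91189604e-06]), 'tool_pos': array([ 0.11904381, -0.51134212,  0.23873128]), 'eef_rot': array([3.14157635e+00, 3.58032340e-05, 2.28771382e-01]), 'ft_force': array([-0.50149158, -0.36534094,  1.00277154]), 'torque': array([ 0.00326999, -0.00428191,  0.05716216]), 'finger_gap': 1.000993228320616}
```

```bash
python3 - <<'E'
import cv2,numpy as np
a=cv2.imread('pics/scene0.png')[170:370,130:450]
cv2.imwrite('pics/a.png',cv2.resize(a,(800,500),interpolation=3))
E
```

```text
(no output)
```

View pics/a.png

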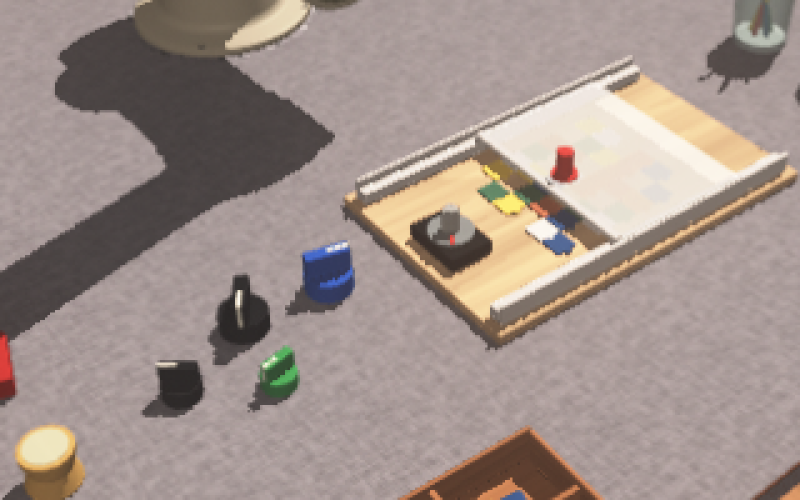

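Look-alikes: large black knob at (227,294), small black (202,324), blue (260,277), green (240,319). I choose the large black one. The pull is near (356,232) and the shaft near (310,253).

```bash
python3 - <<'E'
from h import *
class R:pass
for n in ['scene','side']:
    im=cam(n); p=im['pixels'].astype(int); b,g,r=p[...,0],p[...,1],p[...,2]
    red=((r>120)&(g<70)&(b<70)).astype(np.uint8)
    k,l,st,c=cv2.connectedComponentsWithStats(red)
    for i in range(1,k):
        if st[i,4]>25: 
            v,u=np.nonzero(l==i); P=atz(im,c[i],.048)[0]; D=np.median(depth(im,np.c_[u,v]),0); print(n,'red',c[i].round(1),st[i],P.round(3),D.round(3))
    if n=='scene': print('shaft',atz(im,[[310,253]],.058).round(3), 'knob top',atz(im,[[226,285]],.046).round(3))
    W=atz(im,[[0,0]],0)
    cv2.imwrite(f'pics/{n}1.png',p)
    # pull candidates
    q=px(im,[[.561,-.074,.058],[.57,.08,.061]]); print(q.round(0))
im=robot.get_image('wrist'); cv2.imwrite('pics/w0.png',im['pixels']); T=cv2.Rodrigues(np.array(im['rvec'],float))[0]
print('wrist cam',(-T.T@np.array(im['tvec']).ravel()).round(3),T.round(2).tolist(),np.array(im['mtx']).round(0).tolist())
E
```

```text
scene red [355.6 236.5] [352 231   7  11  50] [0.576 0.059 0.048] [0.574 0.061 0.045]
scene red [118.6 319.8] [ 92 304  44  29 409] [ 0.465 -0.521  0.048] [ 0.437 -0.511  0.022]
shaft [[ 0.563 -0.078  0.058]] knob top [[ 0.517 -0.287  0.046]]
[[311. 252.]
 [360. 228.]]
side red [404.  152.4] [397 143  13  17 110] [ 0.429 -0.472  0.048] [ 0.435 -0.501  0.023]
[[323. 228.]
 [301. 267.]]
wrist cam [ 0.198 -0.493  0.386] [[0.23, -0.97, 0.0], [-0.93, -0.21, 0.31], [-0.3, -0.07, -0.95]] [[390.0, 0.0, 321.0], [0.0, 390.0, 244.0], [0.0, 0.0, 1.0]][ WARN:0@1.216] global loadsave.cpp:1063 imwrite_ Unsupported depth image for selected encoder is fallbacked to CV_8U.
```

```bash
python3 -m inch '[[0.85,-0.36,0,0,0,0,60],[0.85,-0.36,0,0,0,0,60],[0.85,-0.36,0,0,0,0,60],[0.85,-0.36,0,0,0,0,60],[0.85,-0.36,0,0,0,0,60],[0.85,-0.36,0,0,0,0,60],[0.85,-0.36,0,0,0,0,60],[0.85,-0.36,0,0,0,0,60],[0.85,-0.36,0,0,0,0,60],[0.3,0,0,0,0,0,60],[0,0,0,0,0,0,60]]'
python3 - <<'E'
from h import *
im=cam('wrist');cv2.imwrite('pics/w1.png',im['pixels'])
for r in robot.silhouettes('wrist','knob')[:4]:
    v,u=np.nonzero(r['region']&(im['range_z']>0)); P=depth(im,np.c_[u,v]); t=P[P[:,2]>np.percentile(P[:,2],97)-.006]
    m,_,_=cv2.fitLine(t[:,:2].astype(np.float32),2,0,.01,.01)[:2],0,0
    print(r['conf'],np.array(r['centre'])*[640,480],len(t),t.mean(0).round(4),'ext',np.ptp(P,axis=0).round(3),cv2.minAreaRect(t[:,:2].astype(np.float32)))
    w=im['pixels'][v,u].min(1)>140; print('stripe',w.sum(),P[w].mean(0).round(4) if w.any() else '')
E
```

```text
time: 1.97
tool_pos: [0.4104, -0.3043, 0.2385]
eef_rot: [3.14, -0.001, 0.224]
ft_force: [-0.5, 0.6, -0.4]
finger_gap: 0.599
0.89 [332.288  86.592] 940 [ 0.5161 -0.2901  0.0469] ext [0.048 0.046 0.049] ((0.5162566900253296, -0.28997668623924255), (0.014462040737271309, 0.04397383704781532), 55.213287353515625)
stripe 171 [ 0.5255 -0.2964  0.0474]
0.89 [432.32   70.512] 582 [ 0.5524 -0.3762  0.0367] ext [0.041 0.042 0.04 ] ((0.5524882078170776, -0.3767252266407013), (0.03473176807165146, 0.011603479273617268), 51.07475280761719)
stripe 107 [ 0.5472 -0.3835  0.0369]
0.65 [230.528  57.696] 975 [ 0.5215 -0.1994  0.0467] ext [0.047 0.059 0.049] ((0.5217999815940857, -0.19852498173713684), (0.0446527861058712, 0.014489470049738884), 73.6868667602539)
stripe 196 [ 0.5249 -0.1876  0.0468]
0.59 [369.088   7.824] 84 [ 0.5919 -0.3091  0.0218] ext [0.017 0.032 0.028] ((0.5881074666976929, -0.307184100151062), (0.00970718078315258, 0.027988241985440254), 9.356057167053223)
stripe 0
```

View pics/w1.png

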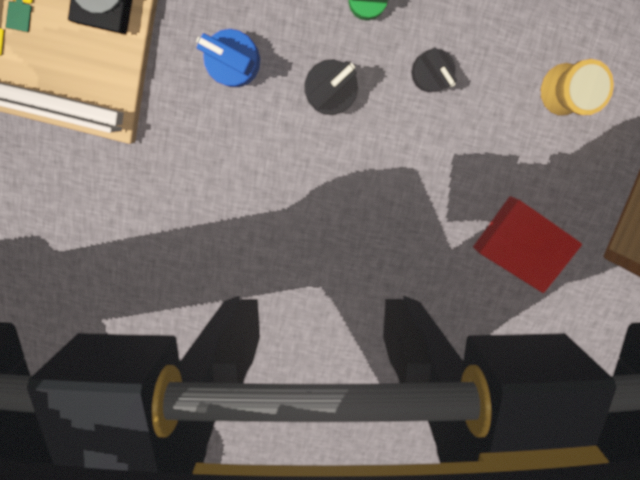

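Large black knob at (332,87) in the wrist image: its bar is 44 x 14.5 mm, centred at (0.516,-0.290) with yaw -0.61. The small black one is at (433,70). Moving on to view pull and shaft.

```bash
python3 -m inch '[[0.36,-0.89,0,0,0,0,60],[0.36,-0.89,0,0,0,0,60],[0.36,-0.89,0,0,0,0,60],[0.36,-0.89,0,0,0,0,60],[0.36,-0.89,0,0,0,0,60],[0.36,-0.89,0,0,0,0,60],[0.36,-0.89,0,0,0,0,60],[0.36,-0.89,0,0,0,0,60],[0,0,0,0,0,0,60]]'
python3 - <<'E'
from h import *
im=cam('wrist');cv2.imwrite('pics/w2.png',im['pixels'])
p=im['pixels'].astype(int); b,g,r=p[...,0],p[...,1],p[...,2]
red=((r>110)&(g<70)&(b<70)).astype(np.uint8)
k,l,st,c=cv2.connectedComponentsWithStats(red)
for i in range(1,k):
    if st[i,4]>25:
        v,u=np.nonzero((l==i)&(im['range_z']>0)); D=depth(im,np.c_[u,v]); t=D[D[:,2]>np.percentile(D[:,2],95)-.004]; print('red',c[i].round(1),st[i],np.median(D,0).round(4),'top',t.mean(0).round(4),len(t))
v,u=np.nonzero((im['range_z']>0)); D=depth(im,np.c_[u,v])
near=(np.hypot(D[:,0]-.563,D[:,1]+.076)<.03)
t=near&(D[:,2]>.05)&(D[:,2]<.07); print('shaft top',D[t].mean(0).round(4),np.median(D[t],0).round(4),t.sum(),D[t].min(0),D[t].max(0),[u[t].mean(),v[t].mean()])
E
```

```text
time: 2.82
tool_pos: [0.4546, -0.0022, 0.2372]
eef_rot: [3.138, 0.001, 0.198]
ft_force: [0.2, -0.4, -0.4]
finger_gap: 0.601
red [264.2  66.1] [252  51  29  32 578] [0.5628 0.0642 0.0611] top [0.5648 0.0646 0.0616] 388
red [446.3  95.9] [440  91  13  10  43] [ 0.5732 -0.0898  0.0332] top [ 0.5729 -0.0894  0.0333] 40
shaft top [ 0.5575 -0.0766  0.0577] [ 0.5573 -0.0761  0.0583] 340 [ 0.55008331 -0.0871168   0.05024818] [ 0.56643626 -0.06977122  0.0613736 ] [np.float64(435.1735294117647), np.float64(110.6)]
```

View pics/w2.png

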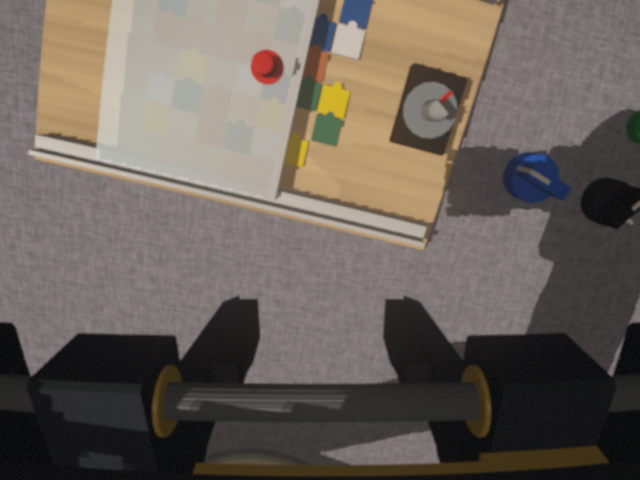

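```bash
python3 -m inch '[[1,-0.37,0,0,0,0,50],[1,-0.37,0,0,0,0,50],[1,-0.37,0,0,0,0,50],[0,0,1,0,0,1,50],[0,0,1,0,0,1,50],[0,0,1,0,0,0.84,50],[0,0,0,0,0,0,50]]'
python3 - <<'E'
from h import *
im=cam('wrist');cv2.imwrite('pics/w3.png',im['pixels'])
s=robot.read_state();print(s['tool_pos'],s['eef_rot'])
p=im['pixels'].astype(int); b,g,r=p[...,0],p[...,1],p[...,2]
red=((r>110)&(g<70)&(b<70)).astype(np.uint8)
k,l,st,c=cv2.connectedComponentsWithStats(red)
for i in range(1,k):
    if st[i,4]>40:
        v,u=np.nonzero((l==i)&(im['range_z']>0)); D=depth(im,np.c_[u,v]); t=D[D[:,2]>np.percentile(D[:,2],95)-.004]; print('red',c[i].round(1),st[i],np.median(D,0).round(4),'top',t.mean(0).round(4),len(t))
E
```

```text
time: 3.45
tool_pos: [0.5713, 0.047, 0.1172]
eef_rot: [3.133, -0.015, -0.077]
ft_force: [0.2, -0.7, -0.7]
finger_gap: 0.503
[0.57297919 0.04673194 0.12136323] [ 3.13266313 -0.01992967 -0.07380392]
red [286.1 270.9] [270 244  41  50 973] [0.5686 0.0666 0.0612] top [0.5664 0.0654 0.0617] 605
```

```bash
python3 -m inch '[[-0.22,-0.44,0,0.1,-0.23,0,50],[0,0,0,0,0,0,50]]'
```

```text
time: 3.67
tool_pos: [0.5663, 0.0627, 0.1249]
eef_rot: [-3.141, -0.002, -0.074]
ft_force: [0.3, 0.5, 0.3]
finger_gap: 0.497
```

```bash
python3 -m inch '[[0,-0.05,0.7,0,0,0,50],[0,0,0.7,0,0,0,50],[0,0,0.65,0,0,0,50],[0,0,0,0,0,0,50],[0,0,0,0,0,0,15],[0,0,0,0,0,0,10],[0,0,0,0,0,0,10],[0,0,0,0,0,0,10]]'
```

```text
time: 4.33
tool_pos: [0.5762, 0.0624, 0.0616]
eef_rot: [3.141, -0.032, -0.065]
ft_force: [0.4, 0.8, 1.1]
finger_gap: 0.221
```

```bash
python3 -m inch '[[0,0,0,0,-0.3,0,50],[-0.25,0,0,0,-0.07,0,50],[0,0,0,0,0,0,50],[0,0,0,0,0,0,50]]'
```

```text
time: 4.67
tool_pos: [0.5684, 0.0627, 0.0668]
eef_rot: [3.141, -0.007, -0.064]
ft_force: [0.0, 0.8, 0.7]
finger_gap: 0.489
```

```bash
python3 -m inch '[[-0.05,-0.05,0.2,0,-0.08,0,50],[-0.05,0,0.2,0,-0.05,0,50],[-0.05,0,0.2,0,-0.05,0,50],[0,0,0,0,0,0,50]]'
```

```text
time: 5.0
tool_pos: [0.5631, 0.0653, 0.0416]
eef_rot: [3.14, 0.007, -0.064]
ft_force: [0.2, -0.2, -1.0]
finger_gap: 0.503
```

```bash
python3 -m inch '[[0,0,0,0,0,0,10],[0,0,0,0,0,0,10],[0,0,0,0,0,0,10],[0,0,0,0,0,0,10],[0,0,0,0,0,0,10]]'
```

```text
time: 5.42
tool_pos: [0.5629, 0.0653, 0.0405]
eef_rot: [3.141, 0.009, -0.064]
ft_force: [-0.7, 0.5, -2.4]
finger_gap: 0.195
```

```bash
python3 -m inch '[[0,0.4,0,0,0,0,10],[0,0.4,0,0,0,0,10],[0,0.4,0,0,0,0,10],[0,0.4,0,0,0,0,10],[0,0.2,0,0,0,0,10],[0,0,0,0,0,0,10]]'
```

```text
time: 5.92
tool_pos: [0.5597, -0.0076, 0.0405]
eef_rot: [-3.141, 0.004, -0.063]
ft_force: [0.0, -1.0, -1.8]
finger_gap: 0.19
```

```bash
python3 -m inch '[[0,0.1,0,0,0,0,10],[0,0.1,0,0,0,0,10],[0,0,0,0,0,0,10]]'; python3 -m inch '[[0,0.1,0,0,0,0,10],[0,0.1,0,0,0,0,10]]'
```

```text
time: 6.17
tool_pos: [0.5594, -0.0149, 0.0405]
eef_rot: [-3.14, 0.003, -0.062]
ft_force: [0.1, -0.7, -1.5]
finger_gap: 0.195
time: 6.33
tool_pos: [0.5593, -0.0152, 0.0404]
eef_rot: [-3.128, 0.003, -0.063]
ft_force: [7.1, 28.7, -1.2]
finger_gap: 0.191
```

```bash
python3 -m inch '[[0,0,0,0,0,0,45],[0,0,0,0,0,0,45],[0,0,0,0,0,0,45],[0,0,0,0,0,0,45],[0,0,-0.5,0,0,0,45],[0,0,-0.7,0,0,0,45],[-0.5,0.3,-0.7,0,0,0,45],[-0.5,0.3,-0.7,0,0,0,45],[-0.6,0.4,-0.7,0,0,0,45],[-0.6,0.4,-0.3,0,0,0,45],[-0.6,0.3,0,0,0,0,45],[0,0,0,0,0,0,45]]'
python3 - <<'E'
from h import *
im=cam('wrist');cv2.imwrite('pics/w4.png',im['pixels'])
s=robot.read_state();print(s['tool_pos'],s['eef_rot'])
p=im['pixels'].astype(int); b,g,r=p[...,0],p[...,1],p[...,2]
red=((r>110)&(g<70)&(b<70)).astype(np.uint8)
k,l,st,c=cv2.connectedComponentsWithStats(red)
for i in range(1,k):
    if st[i,4]>25:
        v,u=np.nonzero((l==i)&(im['range_z']>0)); D=depth(im,np.c_[u,v]); t=D[D[:,2]>np.percentile(D[:,2],95)-.004]; print('red',c[i].round(1),st[i],np.median(D,0).round(4),'top',t.mean(0).round(4),len(t))
v,u=np.nonzero((im['range_z']>0)); D=depth(im,np.c_[u,v])
near=(np.hypot(D[:,0]-.557,D[:,1]+.077)<.03)
t=near&(D[:,2]>.0555)&(D[:,2]<.062); print('shaft top',D[t].mean(0).round(4),t.sum(),[u[t].mean(),v[t].mean()])
d=near&(D[:,2]>.028)&(D[:,2]<.036); c,rad=cv2.minEnclosingCircle(D[d][:,:2].astype(np.float32)); print('dial',c,rad,d.sum())
q=px(im,[[.557,-.077,.045]])[0].astype(int)
print(q); h=45
cv2.imwrite('pics/w4c.png',cv2.resize(im['pixels'][max(0,q[1]-h):q[1]+h,q[0]-60:q[0]+60],None,fx=6,fy=6,interpolation=2))
E
```

```text
time: 7.33
tool_pos: [0.4387, -0.08, 0.191]
eef_rot: [-3.133, 0.004, -0.058]
ft_force: [-0.1, -0.1, 0.2]
finger_gap: 0.45
[ 0.44036162 -0.07976943  0.19119358] [-3.13283525e+00  2.53758506e-03 -5.87911699e-02]
red [323.1  39.3] [318  32  11  15  58] [ 0.5724 -0.0886  0.0335] top [ 0.5727 -0.0886  0.0335] 58
red [221.7  61.3] [204  45  39  36 865] [ 0.5602 -0.0182  0.0607] top [ 0.5613 -0.0168  0.0617] 497
shaft top [ 0.5574 -0.078   0.0583] 474 [np.float64(308.38607594936707), np.float64(57.936708860759495)]
dial (0.5570106506347656, -0.07696571201086044) 0.03001643717288971 4200
[307  61]
```

View pics/w4c.png

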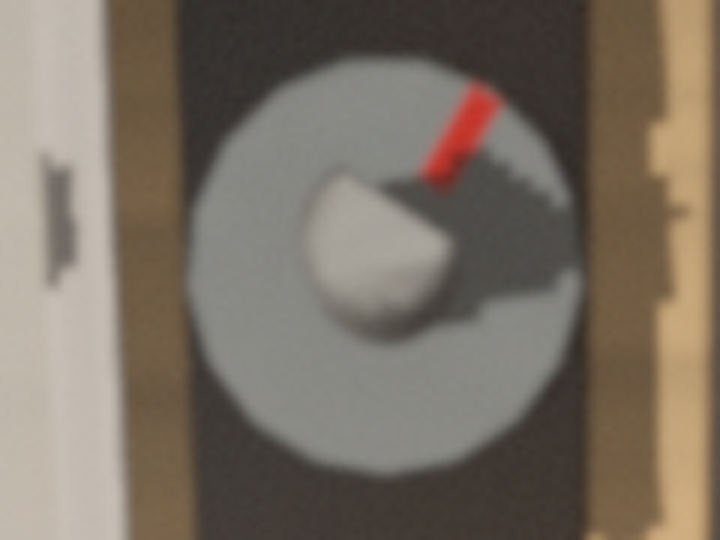

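```bash
python3 - <<'E'
from h import *
im=cam('wrist')
f=lambda c,z: atz(im,[[307-60+(a+.5)/6-.5,16+(b+.5)/6-.5] for a,b in c],z)
D=f([(385,266)],.032)[0]; m=f([(436,182),(487,92)],.0325); print('dial',D.round(4),[np.arctan2(*(k-D)[1::-1]).round(3) for k in m],'mark dir',np.arctan2(*(m[1]-m[0])[1::-1]).round(3))
e=f([(345,170),(452,240)],.0565); d=e[1]-e[0]; print('edge normal',np.arctan2(d[0],-d[1]).round(3) , e.round(4))
p=im['pixels'].astype(int)
v,u=np.nonzero((p[...,2]>110)&(p[...,1]<70)&(p[...,0]<70)&(np.arange(640)[None]>290)); q=atz(im,np.c_[u,v],.0325); print('pca',cv2.fitLine(q[:,:2].astype(np.float32),2,0,.01,.01).ravel())
s=robot.read_state();print(s['tool_pos'],s['eef_rot'],s['time'],s['joints'].round(2))
E
```

```text
dial [ 0.5615 -0.0787  0.032 ] [np.float64(-0.637), np.float64(-0.618)] mark dir -0.599
edge normal -0.616 [[ 0.5686 -0.0755  0.0565]
 [ 0.5605 -0.0869  0.0565]]
pca [ 0.8197857 -0.5726704  0.572751  -0.0885186]
[ 0.44129041 -0.07930227  0.1906915 ] [-3.13229987e+00  2.94813365e-03 -5.80506435e-02] 7.4333 [-0.44  0.19  1.78  0.01  1.17  1.18]
```

```bash
python3 -m inch '[[0.18,0.88,0,0,0,0,45],[0.18,0.88,0,0,0,0,45],[0.18,0.88,0,0,0,0,45],[0.18,0.88,0,0,0,0,45],[0.18,0.88,0,0,0,0,45],[0,0,0,-0.08,0,0.9,45],[0,0,0.1,0,0,0.9,45],[0,0,0.1,0,0,0.9,45],[0,0,0.1,0,0,0.9,45],[0,0,0.1,0,0,0.9,45],[0,0,0.1,0,0,0.9,45],[0,0,0.1,0,0,0.9,45]]'
python3 -m inch '[[0,0,0,0,0,0,45],[0,0,0,0,0,0,45]]'
cat >> h.py <<'E'
def knob(im,c,tag):
    v,u=np.nonzero(im['range_z']>0); P=depth(im,np.c_[u,v]); near=np.hypot(P[:,0]-c[0],P[:,1]-c[1])<.035
    t=near&(P[:,2]>.041)&(P[:,2]<.053); dark=im['pixels'][v,u].max(1)
    print(tag,'bar',cv2.minAreaRect(P[t][:,:2].astype(np.float32)),np.median(P[t][:,2]))
    w=t&(im['pixels'][v,u].min(1)>140); l=cv2.fitLine(P[w][:,:2].astype(np.float32),2,0,.01,.01).ravel(); print('stripe',w.sum(),P[w].mean(0).round(4),np.arctan2(l[1],l[0]))
    print('top px',u[t].mean(),v[t].mean())
E
python3 - <<'E'
from h import *
im=cam('wrist');cv2.imwrite('pics/w5.png',im['pixels'])
s=robot.read_state();print(s['tool_pos'],s['eef_rot'])
knob(im,(.516,-.29),'w')
im=cam('scene'); knob(im,(.516,-.29),'s')
E
```

```text
time: 8.43
tool_pos: [0.4785, -0.264, 0.1559]
eef_rot: [-3.141, 0.01, -0.623]
ft_force: [-0.1, 0.4, -0.5]
finger_gap: 0.45
time: 8.6
tool_pos: [0.4798, -0.2632, 0.1536]
eef_rot: [-3.141, 0.013, -0.623]
ft_force: [-0.1, -0.5, -0.1]
finger_gap: 0.451
[ 0.47964578 -0.26311813  0.15357126] [-3.14084853  0.01297345 -0.62265368]
w bar ((0.5164144039154053, -0.2903793752193451), (0.014127492904663086, 0.04500722140073776), 54.88547134399414) 0.046823914316561854
stripe 253 [ 0.5253 -0.2963  0.0474] -0.6532025
top px 321.391683433937 170.69953051643193
s bar ((0.5205217599868774, -0.29097825288772583), (0.013968342915177345, 0.04641059786081314), 54.93217849731445) 0.04719938481541858
stripe 15 [ 0.5275 -0.2961  0.0475] -0.676765
top px 225.29787234042553 286.8085106382979
```

```bash
python3 -m inch '[[0.57,0.02,0,0,0.15,-0.1,45],[0.57,0,0,0,0,0,45],[0,0,0.5,0,0,0,45],[0,0,0.5,0,0,0,45],[0,0,0.5,0,0,0,45],[0,0,0.5,0,0,0,45],[0,0,0,0,0,0,45],[0,0,0,0,0,0,45]]'
```

```text
time: 9.37
tool_pos: [0.5213, -0.2923, 0.0734]
eef_rot: [3.141, -0.008, -0.599]
ft_force: [0.4, 1.1, 0.1]
finger_gap: 0.451
```

```bash
python3 -m inch '[[-0.13,0.03,0.3,0,-0.1,0.16,45],[0,0,0.3,0,0,0,45],[0,0,0.3,0,0,0,45],[0,0,0.2,0,0,0,45],[0,0,0,0,0,0,45],[0,0,0,0,0,0,45]]'
```

```text
time: 9.87
tool_pos: [0.5172, -0.2911, 0.0283]
eef_rot: [3.141, -0.003, -0.612]
ft_force: [-1.1, 0.8, -0.0]
finger_gap: 0.448
```

```bash
python3 -m inch '[[-0.02,0,0.07,0,0,0,45],[0,0,0,0,0,0,45],[0,0,0,0,0,0,8],[0,0,0,0,0,0,8],[0,0,0,0,0,0,8],[0,0,0,0,0,0,8],[0,0,0,0,0,0,8],[0,0,0,0,0,0,8]]'
python3 - <<'E'
from h import *
im=cam('scene');knob(im,(.52,-.29),'s')
im=cam('wrist');cv2.imwrite('pics/w6.png',im['pixels'])
E
```

```text
time: 10.53
tool_pos: [0.5173, -0.2912, 0.0269]
eef_rot: [3.141, -0.006, -0.612]
ft_force: [0.2, 0.2, -1.4]
finger_gap: 0.155
s bar ((0.5241036415100098, -0.29143834114074707), (0.038907475769519806, 0.037820715457201004), 23.643115997314453) 0.04759482493748807Traceback (most recent call last):
  File "<stdin>", line 2, in <module>
  File "h.py", line 18, in knob
    w=t&(im['pixels'][v,u].min(1)>140); l=cv2.fitLine(P[w][:,:2].astype(np.float32),2,0,.01,.01).ravel(); print('stripe',w.sum(),P[w].mean(0).round(4),np.arctan2(l[1],l[0]))
                                          ~~~~~~~~~~~^^^^^^^^^^^^^^^^^^^^^^^^^^^^^^^^^^^^^^^^^^^
cv2.error: OpenCV(4.12.0) /io/opencv/modules/imgproc/src/linefit.cpp:50: error: (-215:Assertion failed) count > 0 in function 'fitLine2D_wods'
```

```bash
python3 -m inch '[[0,0,-0.4,0,0,0,8],[0,0,-0.7,0,0,0,8],[0,0,-0.8,0,0,0,8],[0,0,-0.8,0,0,0,8],[0,0,0,0,0,0,8],[0,0,0,0,0,0,8]]'
python3 - <<'E'
from h import *
im=cam('wrist');cv2.imwrite('pics/w6.png',im['pixels'])
s=robot.read_state();T=s['tool_pos'];print(T,s['eef_rot'])
v,u=np.nonzero(im['range_z']>0); P=depth(im,np.c_[u,v]); y=s['eef_rot'][2]
L=(P-T)@np.array([[np.cos(y),np.sin(y),0],[np.sin(y),-np.cos(y),0],[0,0,-1]]).T
# skirt rim seen on top, z in tool = .019+-.. (skirt top 22mm, bottom -> TCP offset 27)
for a,b in [(.002,.009),(-.025,-.012)]:
    t=(np.hypot(L[:,0],L[:,1])<.04)&(L[:,2]>a)&(L[:,2]<b); print(t.sum(),L[t].min(0).round(4) if t.any() else '',L[t].max(0).round(4) if t.any() else '')
E
```

```text
time: 11.08
tool_pos: [0.5157, -0.29, 0.1375]
eef_rot: [3.141, -0.001, -0.612]
ft_force: [-0.7, -0.0, -1.6]
finger_gap: 0.156
[ 0.51602782 -0.29020498  0.1378319 ] [ 3.14109009e+00 -1.78721723e-03 -6.11976867e-01]
1879 [-0.     -0.0233  0.002 ] [0.0226 0.0237 0.009 ]
5238 [-0.0193 -0.0213 -0.025 ] [ 0.0219  0.0224 -0.012 ]
```

View pics/w6.png

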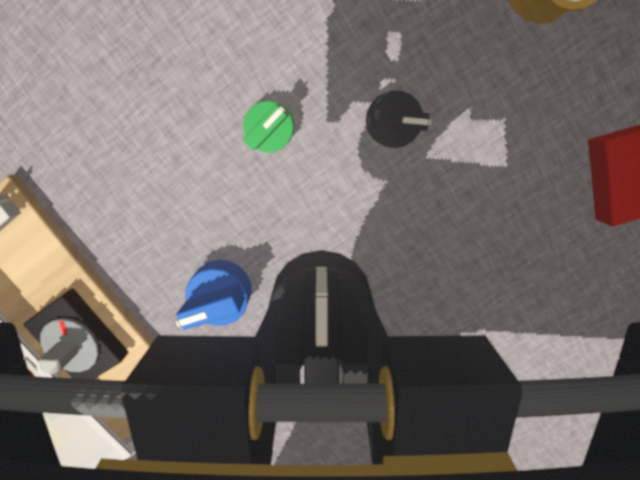

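```bash
python3 -m inch '[[-0.63,-0.66,-0.25,0,0,0,8],[-0.63,-0.66,-0.25,0,0,0,8],[-0.63,-0.66,-0.25,0,0,0,8],[-0.63,-0.66,-0.25,0,0,0,8],[-0.63,-0.66,-0.2,0,0,0,8],[-0.63,-0.66,-0.2,0,0,0,8],[-0.63,-0.66,0,0,0,0,8],[-0.3,-0.3,0,0,0,0,8],[0,0,0,0,0,0,8],[0,0,0,0,0,0,8],[0,0,0,0,0,0,8]]'
python3 - <<'E'
from h import *
im=cam('wrist');cv2.imwrite('pics/w7.png',im['pixels'])
s=robot.read_state();print(s['tool_pos'],s['eef_rot'])
p=im['pixels'].astype(int); b,g,r=p[...,0],p[...,1],p[...,2]
red=((r>110)&(g<70)&(b<70)).astype(np.uint8)
k,l,st,c=cv2.connectedComponentsWithStats(red)
for i in range(1,k):
    if st[i,4]>25:
        v,u=np.nonzero((l==i)&(im['range_z']>0)); D=depth(im,np.c_[u,v]); t=D[D[:,2]>np.percentile(D[:,2],95)-.004]; print('red',c[i].round(1),st[i],'top',t.mean(0).round(4),len(t), cv2.fitLine(D[:,:2].astype(np.float32),2,0,.01,.01).ravel())
v,u=np.nonzero((im['range_z']>0)); D=depth(im,np.c_[u,v])
near=(np.hypot(D[:,0]-.557,D[:,1]+.077)<.03)
t=near&(D[:,2]>.0555)&(D[:,2]<.062); print('shaft top',D[t].mean(0).round(4),t.sum())
q=px(im,[[.557,-.077,.045]])[0].astype(int); print(q)
y0=max(0,q[1]-45)
np.savez('w7.npz',q=q,y0=y0,**{k:np.array(im[k]) for k in('mtx','distortion','rvec','tvec','R','t','range_z','pixels')})
cv2.imwrite('pics/w7c.png',cv2.resize(im['pixels'][y0:q[1]+45,q[0]-60:q[0]+60],None,fx=6,fy=6,interpolation=2))
E
```

```text
time: 12.05
tool_pos: [0.4681, -0.0093, 0.1831]
eef_rot: [3.138, 0.019, -0.615]
ft_force: [-0.3, -0.4, -0.8]
finger_gap: 0.155
[ 0.46812846 -0.00967491  0.18300982] [ 3.13767816  0.01875413 -0.61572671]
red [325.6  38.7] [324  31   5  17  68] top [ 0.5728 -0.0887  0.0335] 67 [ 0.8050761  -0.59317154  0.57282317 -0.08870718]
red [250.2 116.3] [235  97  36  36 761] top [ 0.5615 -0.0167  0.0616] 509 [ 0.9844926  -0.17542605  0.55993867 -0.01693142]
shaft top [ 0.5575 -0.0778  0.0583] 493
[325  66]
```

View pics/w7c.png

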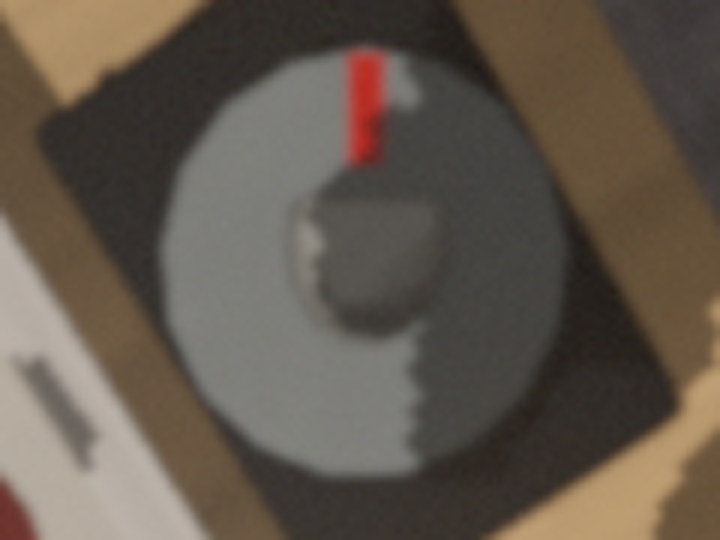

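```bash
python3 -m inch '[[0.95,0.03,0,0.05,0.2,0,8],[0.95,0.03,0,0,0,0,8],[0.95,0.03,0,0,0,0,8],[0,0,0.4,0,0,0,8],[0,0,0.5,0,0,0,8],[0,0,0.5,0,0,0,8],[0,0,0.5,0,0,0,8],[0,0,0,0,0,0,8],[0,0,0,0,0,0,8]]'
```

```text
time: 12.85
tool_pos: [0.5635, -0.0954, 0.0985]
eef_rot: [3.14, 0.002, -0.631]
ft_force: [-0.3, 0.5, -0.5]
finger_gap: 0.157
```

```bash
python3 -m inch '[[-0.33,-0.27,0,0,0,-0.2,8],[0,0,0,0,0,0,8],[0,0,0,0,0,0,8]]'
python3 - <<'E'
from h import *
for n in ['scene','side']:
    im=cam(n); T=robot.read_state()['tool_pos']
    q=px(im,[.558,-.078,.06])[0].astype(int); c=im['pixels'][q[1]-30:q[1]+30,q[0]-33:q[0]+33]
    cv2.imwrite(f'pics/{n}8.png',c)
a=[cv2.resize(cv2.imread(f'pics/{n}8.png'),(396,360),interpolation=2) for n in('scene','side')]
cv2.imwrite('pics/c8.png',np.hstack(a)); print(T)
E
```

```text
time: 13.1
tool_pos: [0.5595, -0.0794, 0.1005]
eef_rot: [3.141, 0.0, -0.614]
ft_force: [-0.1, -0.8, 0.2]
finger_gap: 0.159
[ 0.55956697 -0.07946903  0.10047923]
```

View pics/c8.png

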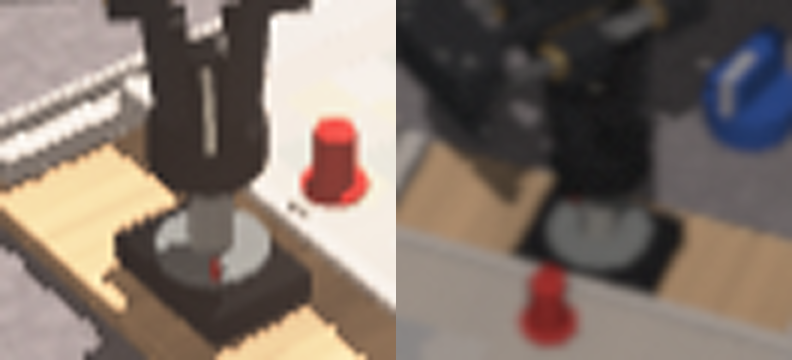

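```bash
python3 -m inch '[[0,0,0.15,0,0,0,8],[0,0,0.15,0,0,0,8],[0,0,0.1,0,0,0,8],[0,0,0.1,0,0,0,8],[0,0,0,0,0,0,8]]'
```

```text
time: 13.62
tool_pos: [0.5601, -0.0798, 0.0795]
eef_rot: [3.141, -0.002, -0.614]
ft_force: [-0.4, 0.8, -0.4]
finger_gap: 0.154
```

```bash
python3 -m inch '[[-0.01,-0.01,0.1,0,0,0,8],[0,0,0.1,0,0,0,8],[0,0,0,0,0,0,8]]'
```

```text
time: 13.87
tool_pos: [0.5598, -0.0793, 0.0703]
eef_rot: [3.141, -0.001, -0.614]
ft_force: [0.1, -0.8, -1.1]
finger_gap: 0.152
```

```bash
python3 -m inch '[[0,0,0.1,0,0,0,8],[0,0,0.05,0,0,0,8],[0,0,0,0,0,0,8]]'
```

```text
time: 14.12
tool_pos: [0.5604, -0.0795, 0.0648]
eef_rot: [3.142, -0.003, -0.614]
ft_force: [-2.9, 1.0, 5.0]
finger_gap: 0.157
```

```bash
python3 -m inch '[[0,0,0.08,0,0,0,8],[0,0,0.05,0,0,0,8]]'
```

```text
time: 14.28
tool_pos: [0.5607, -0.0796, 0.061]
eef_rot: [-3.141, -0.004, -0.614]
ft_force: [-4.8, 1.0, 8.8]
finger_gap: 0.155
```

```bash
python3 -m inch '[[0,0,0.03,0,0,0,8],[0,0,0.03,0,0,0,8]]'
```

```text
time: 14.45
tool_pos: [0.5609, -0.0796, 0.0605]
eef_rot: [-3.142, -0.004, -0.614]
ft_force: [-5.5, 1.5, 15.9]
finger_gap: 0.154
```

```bash
python3 -m inch '[[-0.02,0,0.03,0,0,0,8],[-0.02,0,0.05,0,0,0,8]]'
python3 - <<'E'
from h import *
for n in ['scene','side']:
    im=cam(n)
    q=px(im,[.558,-.078,.05])[0].astype(int); c=im['pixels'][q[1]-40:q[1]+40,q[0]-44:q[0]+44]
    cv2.imwrite(f'pics/{n}9.png',cv2.resize(c,(396,360),interpolation=2))
cv2.imwrite('pics/c9.png',np.hstack([cv2.imread(f'pics/{n}9.png') for n in('scene','side')]))
for i in range(6): cam('wrist')
s=robot.read_state(); print(s['time'],s['tool_pos'],s['ft_force'],s['eef_rot'],s['finger_gap'])
im=cam('wrist');p=im['pixels'].astype(int)
v,u=np.nonzero((p[...,2]>110)&(p[...,1]<70)&(p[...,0]<70)&(im['range_z']>0)); D=depth(im,np.c_[u,v]);D=D[D[:,2]>.057]; print(len(D),np.median(D,0) if len(D) else '')
E
```

```text
time: 14.62
tool_pos: [0.5607, -0.0795, 0.0604]
eef_rot: [-3.141, -0.009, -0.613]
ft_force: [-4.4, -0.4, 19.9]
finger_gap: 0.158
15.0167 [ 0.56072072 -0.07947948  0.06048301] [-3.91235787 -0.33878752 15.73519843] [-3.14135526 -0.00862869 -0.61330892] 0.1581657002508723
12 [ 0.60223085 -0.077828    0.13088567]
```

View pics/c9.png

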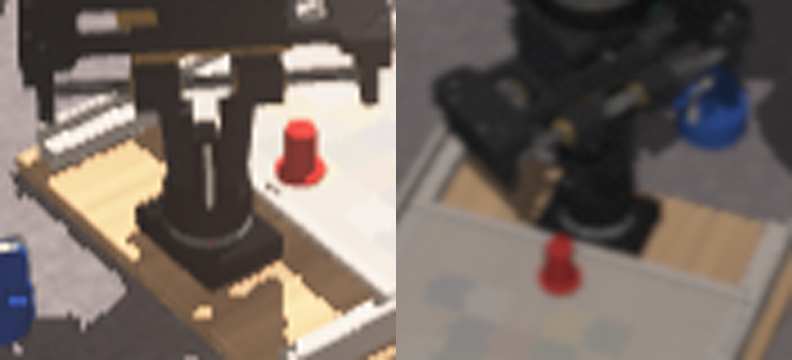

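```bash
python3 - <<'E'
from h import *
s=robot.read_state(); print(s['time'],s['tool_pos'],s['ft_force'])
print(robot.finish_job())
E
```

```text
15.0667 [ 0.56073472 -0.07947598  0.06046222] [-4.36780091e+00  1.44723121e-02  1.52614474e+01]
the job is handed in; nothing more can be done
None
```

I shut the cover, fitted the large black knob onto the D-shaft, and pressed it fully down. I handed the job in at about 15 s, still gripping and pressing.

- **Cover:** I gripped the red pull and slid it about 80 mm until it hit the hard stop, where the reaction was about 29 N. Two later pictures put the pull in the same place, within about 1 mm of where it should be when shut. The gripper read 1.5 mm different from the camera there, which is within calibration. After the knob was pressed the wrist camera could no longer see the pull. The final scene and side views still show the cover shut.
- **Knob fit:** The shaft's flat measured about -0.615 rad and the knob's stripe about -0.613 rad, so hardly any turning was needed. The knob slid on with no noticeable force.
- **Press:** The tool stopped at 60.5 mm, against 60.9 mm expected with the knob home and the shaft fully down. More push raised the force but not the depth. The steady force was about 15–16 N, above the 10.4 N spring, with about 4 N sideways.
- **Other things:** I never touched the look-alikes or the bystanders. I did not measure their positions again at the end.

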